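Drain the pastry tongs and hang them on the rail

ROBOT

A 7-joint arm with a two-finger parallel gripper is mounted at the origin on the work surface. World frame = base frame: x ahead of the robot, y to its left, z up, the work surface at z = 0. Lengths are in m, angles in rad, forces in N, time in s.
With the tool pointing down it reaches from about 0.4 to 0.85 m from the base axis. Payload 10.4 kg.
Tool frame: the origin (TCP) lies between the finger pads; the fingertips stand 19 mm ahead of it and the grasp point (between the pads) is the TCP (manip.tips_ahead is the distance from the TCP to the fingertips, in m); z points along the fingers, y is the line along which they close (so a half turn about z gives the same grasp; the last joint's range is limited). The gripper opens to 85 mm and grips with 20 to 120 N. Pads are 22 mm wide; open, the fingers measure 114 mm over their backs; the gripper's body (76 mm by 85 mm) begins 54 mm behind the grasp point. The pads swing forward as they close: fully open they stand 13 mm farther back than shut.
Start: joints at [-1.205, 0.332, -0.065, 1.46, 0.022, 1.35, -0.088], TCP at [0.237, 0.578, 0.25] pointing down, gripper open.
Joint ranges: [-2.6, 2.6], [-0.5, 2.12], [-1.47, 1.34], [0.16, 2.42], [-1.27, 4.41], [0.06, 2.06], [-2.6, 2.6]. Speed limits (rad/s): [2.22, 2.22, 2.79, 2.79, 3.14, 3.14, 3.14].

INTERFACE

Orientations are given as a unit quaternion [x, y, z, w].
In Python, from workcell import manip, viewer gives the robot as it stands.
- The arm moves only by the tool arm_command, never from a script. Its argument "series" is text: rows parted by semicolons, each of 5 numbers parted by spaces: the closure, from 0 (fully open) to 1 (shut), then the shift along the tool's x, y, z normalised to -1 to 1, where 1 is 0.4 m, then the turn about the tool's z normalised to -1 to 1, where 1 is 180 degrees. In form: jaw tx ty tz spin; .... A call has exactly 10 rows; each row shifts and turns the commanded pose from where the row before left it, along the tool's axes as they then stand; what a row does not reach is not made up. A row lasts 1/8 s, in which the tool goes at most 62.5 mm and 10.7 degrees, less where a joint would pass 70% of its speed; a pose out of reach is approached as far as the arm can. A call with a number of a shift or a turn outside -1 to 1 is refused whole. A call with a gripper value outside its range is refused whole. The fingers move at their own pace and stop on an object; "newtons" is the grip in N (left out, the last holds). Time passes only in rows, so rows that do not move let the fingers close, or fill a call up. It gives the time, the measured TCP pose, the force, the opening and the grip force at its end, in the units of the state.
- manip.get_obs(): the state, without advancing time (a new reading comes with each control period).
- viewer.camera(name): name is "scene" or "top" or "wrist"; returns a dict with "pixels" (480x640x3 uint8, red, green, blue), "intrinsics" (3x3 intrinsics, pixels), "extrinsics" (4x4, takes a point from world to camera coordinates). Camera axes: x right, y up, looking along -z (the intrinsics and any distortion apply to the point x, -y, -z); pixel columns grow to the right and rows downward; lengths in m; the calibration is good to about 2 mm. A picture is of the moment at which its call begins. There is no depth.
- manip.hand_in(): hands the job in; it is judged then, once.
The state is a dict: "clock": time; "joint_pos": joint angles; "joint_velocities": joint speeds; "tau": joint torques, N m; "position": TCP position; "ee_rot": TCP orientation; "ft_force": force on the tool from outside, world axes, zero at the start; "torque": the same for the moment, N m; "grip_width": opening from 0.0 (shut) to 1.0 (fully open); "grasp_force": force on a finger pad.
Only numpy, scipy, OpenCV 4.12 (cv2) and the standard library are available. Lean on these libraries where they do the work, as an engineer would, in place of code of your own. Each camera call takes 0.05 s, during which the arm holds its last target. There are 200 camera calls.

TASK

Take the pastry tongs out of the utensil caddy and stand them upright on the flat drip tray, letting go of them there so that they drain. Then pick them up again and hang them astride the rail, between its two round stops, with one blade on either side of the bar and the closed end resting down on the bar. Do not disturb the pepper mill, the bottle or the ramekin.

Things in the scene. Friction and masses are not known exactly. Their poses are not given: they have to be found in the camera images.
- tongs: Stiff steel pastry tongs, an upside-down U, 56 mm wide (x), 120 mm high, closed end (crown) up, standing in the caddy along its axes. Origin between the blade ends, at their level; z to the crown. Crown: flat bridge 56 (x) by 40 (y), 6 thick, top at z = 120. Blades: plates at x = -28..-23 and 23..28, 40 wide in y, 46 wide in the lowest 56. Half a turn about z looks alike. 130 g.
- tongs_crown (a point): The middle of the underside of the tongs' crown, 114 mm above the tongs' origin: this is the spot that rests on the bar.
- caddy: Fixed open-topped aluminium caddy, outside 86 (x) by 172 (y) by 112 mm high, walls and floor 5 thick. Origin at the centre of its underside. The tongs' blades stand about 10 from its long walls: fingers fit only on the tongs' 40 mm sides, towards the caddy's two y ends.
- tray: Fixed flat dark steel drip tray, a plate 180 (x) by 160 (y) and 10 mm thick with narrow bright ribs, without a rim. Origin at the centre of its underside; its top is at z = 10 mm. It and the caddy may be on either side.
- rail: Fixed brass rail: horizontal bar, 14 mm diameter, 350 mm long, along y, axis 165 above the counter, on posts of 16 diameter at y = -170 and 170 (feet 60 diameter). Origin on the counter below the bar's middle. Two round stops on the bar (discs, 36 diameter, 8 thick) face each other at y = -33 and 33, 66 apart, 11 proud of the bar: no room for fingers on the tongs' 40 sides.
- stops (a point): The point on the bar's axis midway between the two stops, 165 mm above the counter; y runs along the bar, z up.
- mill: Bystander: loose turned dark wooden pepper mill, 56 mm diameter, 158 mm high, origin at the centre of its underside.
- bottle: Bystander: loose amber glass bottle, 60 mm diameter, 165 mm high, origin at the centre of its underside.
- ramekin: Bystander: loose small white bowl, 84 mm diameter, 45 mm high, origin at the centre of its underside.
Things that resemble listed ones, but are neither listed nor needed, are in the scene too. Of the things that look like the tray, take the one that is farthest to the robot's left at the start.

How it is judged:
On the way:
1. the tongs stand upright on the drip tray, let go (x of tongs in the frame of tray between -0.085 and 0.085 m and y of tongs in the frame of tray between -0.075 and 0.075 m and height (world z) of tongs between 0.006 and 0.016 m and angle between tongs's own z axis and vertical below 0.1 rad and contact force between tongs and tray above 0.2 N and contact force between tongs and the arm below 0.05 N and contact force between tongs and the fingers below 0.05 N), for 0.2 s.
At the end, for the whole second after the job is handed in: Tongs at rest astride the bar, borne by the rail: crown underside's middle within 24 mm of the bar axis across it, within 20 mm of the stops' midpoint along it, 8 mm below to 13.5 mm above the axis (7 when resting); within 0.45 rad of upright and 0.1 rad of level along the bar (x of tongs_crown in the frame of stops between -0.024 and 0.024 m and y of tongs_crown in the frame of stops between -0.02 and 0.02 m and z of tongs_crown in the frame of stops between -0.008 and 0.0135 m and angle between tongs's own z axis and vertical below 0.45 rad and angle between tongs's own y axis and vertical between 1.47 and 1.67 rad and contact force between tongs and rail above 0.2 N and linear speed of tongs below 0.02 m/s and angular speed of tongs below 0.2 rad/s); the robot touches nothing.
It fails at once if the mill is moved more than 30 mm or tipped (distance of mill from where it was at the start of the episode above 0.03 m or angle between mill's own z axis and vertical above 0.4 rad).
It fails at once if the bottle is moved more than 30 mm or tipped (distance of bottle from where it was at the start of the episode above 0.03 m or angle between bottle's own z axis and vertical above 0.4 rad).
It fails at once if the ramekin is moved more than 30 mm or tipped (distance of ramekin from where it was at the start of the episode above 0.03 m or angle between ramekin's own z axis and vertical above 0.4 rad).
It also fails if it takes over 54 s, if anything falls off the work surface, if the arm or the gripper's body presses on something with over 40 N, if the wrist force passes 120 N, or if a joint passes its speed limit or range.

## Working session

There is one attempt and no reset: what is moved stays moved. The work goes in short steps, Python scripts to look and compute and a tool call to move; the robot and the scene stay as the last step left them, time stands still between calls to the robot, and variables do not carry over. Pictures are saved under pics/ and viewed, at most 10 in all, crops included, and the job is handed in when it is done.

Besides the shell and the picture viewer there is one more tool, called after "Request:" by a JSON object that holds its "method" and its "body". arm_command: Moves the arm, as the interface text tells. Scaled input: -1 to 1 covers 0.4 m each way for a shift and 180 degrees each way for a turn. Its arguments: {"type":"object","properties":{"series":{"type":"string"},"newtons":{"type":"number"}},"required":["series"]}

```bash
mkdir -p pics; ls; python3 - <<'E'
from workcell import manip, viewer
import cv2, numpy as np
o=manip.get_obs(); print({k:np.round(v,3).tolist() for k,v in o.items()})
for n in ("scene","top"):
    c=viewer.camera(n); cv2.imwrite(f"pics/{n}0.png",c["pixels"][:,:,::-1])
    np.savez(f"{n}0.npz",**c); print(n,c.keys(),np.round(c["intrinsics"],1).tolist(),np.round(c["extrinsics"],3).tolist())
E
```

```text
pics
{'clock': 0.0, 'joint_pos': [-1.205, 0.333, -0.065, 1.461, 0.022, 1.35, -0.089], 'joint_velocities': [-0.001, 0.0, 0.001, 0.001, -0.001, 0.0, -0.002], 'tau': [-0.001, -62.545, 0.048, -39.161, 0.016, 0.01, 0.0], 'position': [0.237, 0.578, 0.249], 'ee_rot': [0.193, 0.981, -0.001, -0.0], 'ft_force': [-0.191, -0.336, 0.445], 'torque': [0.064, -0.008, 0.018], 'grasp_force': 0.0, 'grip_width': 1.003}
scene dict_keys(['pixels', 'intrinsics', 'extrinsics']) [[535.0, 0.0, 320.4], [0.0, 535.0, 246.3], [0.0, 0.0, 1.0]] [[0.498, 0.867, -0.016, -0.285], [-0.588, 0.351, 0.728, 0.229], [0.637, -0.353, 0.685, -1.607], [0.0, 0.0, 0.0, 1.0]]
top dict_keys(['pixels', 'intrinsics', 'extrinsics']) [[534.9, 0.0, 326.9], [0.0, 534.9, 234.1], [0.0, 0.0, 1.0]] [[-0.022, -1.0, 0.01, 0.016], [0.997, -0.021, 0.072, -0.55], [-0.072, 0.011, 0.997, -1.265], [0.0, 0.0, 0.0, 1.0]]
```

View pics/scene0.png

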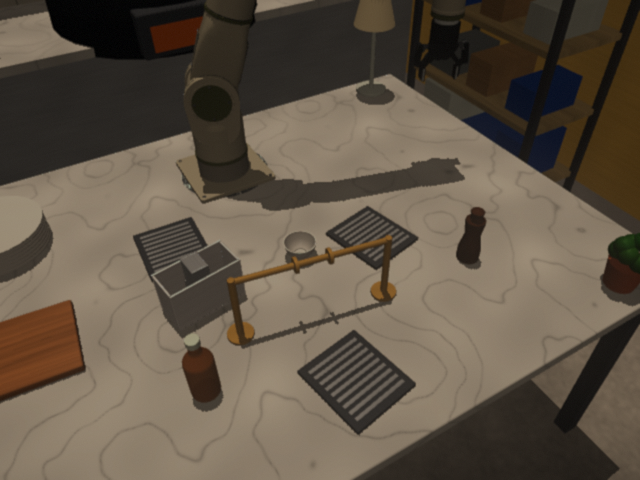

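View pics/top0.png

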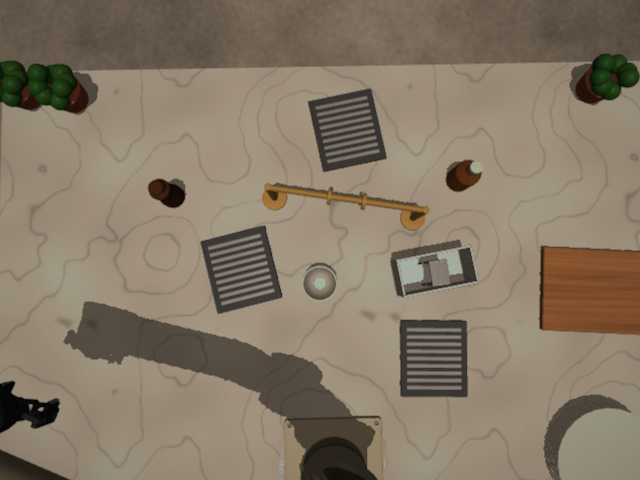

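The top view shows the caddy at about (434,268) with the crown at (437,272), and the rail from (268,188) to (427,210) with stops at (331,196) and (362,200). The leftmost tray is at (241,269), the ramekin at (320,282), the bottle at (465,175) and the mill at (165,190). In the scene view the tongs are at (195,265). Next I'll measure the masks.

```bash
cat > h.py <<'E'
import numpy as np, cv2
def ray(c,uv):
    K,E=c["intrinsics"],c["extrinsics"]; R,t=E[:3,:3],E[:3,3]
    uv=np.atleast_2d(np.asarray(uv,float))
    d=np.c_[(uv[:,0]-K[0,2])/K[0,0],-(uv[:,1]-K[1,2])/K[1,1],-np.ones(len(uv))]@R
    return -R.T@t,d
def plane(c,uv,z):
    o,d=ray(c,uv); return o+d*((z-o[2])/d[:,2])[:,None]
def proj(c,P):
    K,E=c["intrinsics"],c["extrinsics"]; q=np.atleast_2d(P)@E[:3,:3].T+E[:3,3]
    return np.c_[K[0,0]*q[:,0]/-q[:,2]+K[0,2],K[1,1]*-q[:,1]/-q[:,2]+K[1,2]]
E
python3 - <<'E'
import numpy as np,cv2
from h import *
t=np.load("top0.npz"); im=t["pixels"]; hsv=cv2.cvtColor(im,cv2.COLOR_RGB2HSV)
# tray: dark mask
g=cv2.cvtColor(im,cv2.COLOR_RGB2GRAY)
m=np.zeros_like(g); m[215:325,190:295]=(g[215:325,190:295]<80)*255
m=cv2.morphologyEx(m,cv2.MORPH_CLOSE,np.ones((9,9)))
c=max(cv2.findContours(m,0,2)[0],key=cv2.contourArea); r=cv2.minAreaRect(c)
P=plane(t,cv2.boxPoints(r),.01); print("tray",P.round(4)[:,:2].tolist(),P.mean(0).round(4),np.linalg.norm(np.diff(P,axis=0),axis=1))
# brass
m=cv2.inRange(hsv,(10,130,60),(28,255,255)); m[:, :255]=0;m[:,440:]=0;m[:175]=0;m[:,:][235:]=0
ys,xs=np.nonzero(m)
print("brass",len(xs),xs.min(),xs.max())
cols=[(u,ys[xs==u].min(),ys[xs==u].max()) for u in range(285,400,1) if (xs==u).any()]
print([(int(a),int(b),int(c-b+1)) for a,b,c in cols])
s=np.load("scene0.npz")["pixels"]
a=cv2.resize(im[225:310,380:490],None,fx=7,fy=7,interpolation=2)[:,:,::-1]
cv2.imwrite("pics/topcrop.png",a)
cv2.imwrite("pics/scenecrop.png",cv2.resize(s[225:345,140:290],None,fx=5,fy=5,interpolation=2)[:,:,::-1])
E
```

```text
tray [[0.5408, 0.3106], [0.5758, 0.1546], [0.4008, 0.1146], [0.3668, 0.2693]] [0.4711 0.2123 0.01  ] [0.15991303 0.17950556 0.15841897]
brass 1664 263 428
[(285, 187, 16), (286, 187, 12), (287, 187, 6), (288, 187, 6), (289, 187, 6), (290, 188, 5), (291, 188, 6), (292, 188, 6), (293, 188, 6), (294, 188, 6), (295, 188, 6), (296, 188, 6), (297, 189, 5), (298, 189, 6), (299, 189, 6), (300, 189, 6), (301, 189, 6), (302, 189, 6), (303, 190, 5), (304, 190, 5), (305, 190, 6), (306, 190, 6), (307, 190, 6), (308, 190, 6), (309, 190, 6), (310, 190, 6), (311, 190, 6), (312, 191, 6), (313, 191, 6), (314, 191, 6), (315, 191, 6), (316, 191, 6), (317, 192, 5), (318, 192, 5), (319, 192, 6), (320, 192, 6), (321, 192, 6), (322, 192, 6), (323, 192, 6), (324, 192, 6), (325, 193, 5), (326, 193, 6), (327, 193, 10), (328, 191, 13), (329, 189, 15), (330, 188, 13), (331, 189, 10), (332, 194, 5), (333, 194, 6), (334, 194, 6), (335, 194, 6), (336, 194, 6), (337, 194, 6), (338, 195, 5), (339, 195, 6), (340, 195, 6), (341, 195, 6), (342, 195, 6), (343, 195, 6), (344, 195, 6), (345, 195, 6), (346, 196, 6), (347, 196, 6), (348, 196, 6), (349, 196, 6), (350, 196, 6), (351, 197, 5), (352, 196, 6), (353, 197, 6), (354, 197, 6), (355, 197, 6), (356, 197, 6), (357, 197, 6), (358, 197, 6), (359, 198, 6), (360, 198, 6), (361, 198, 10), (362, 198, 11), (363, 195, 14), (364, 194, 14), (365, 194, 11), (366, 197, 7), (367, 199, 6), (368, 199, 6), (369, 199, 6), (370, 199, 6), (371, 199, 6), (372, 200, 5), (373, 200, 5), (374, 200, 6), (375, 200, 6), (376, 200, 6), (377, 200, 6), (378, 200, 6), (379, 201, 5), (380, 201, 5), (381, 201, 6), (382, 201, 6), (383, 201, 6), (384, 201, 6), (385, 201, 6), (386, 202, 5), (387, 202, 6), (388, 202, 6), (389, 202, 6), (390, 202, 6), (391, 202, 6), (392, 202, 6), (393, 202, 6), (394, 203, 6), (395, 203, 6), (396, 203, 6), (397, 203, 6), (398, 203, 6), (399, 203, 6)]
```

View pics/topcrop.png

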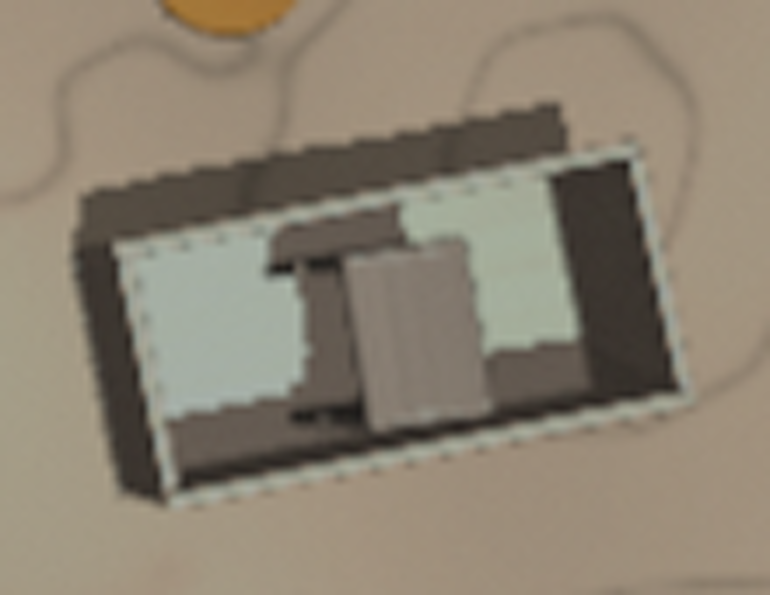

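View pics/scenecrop.png

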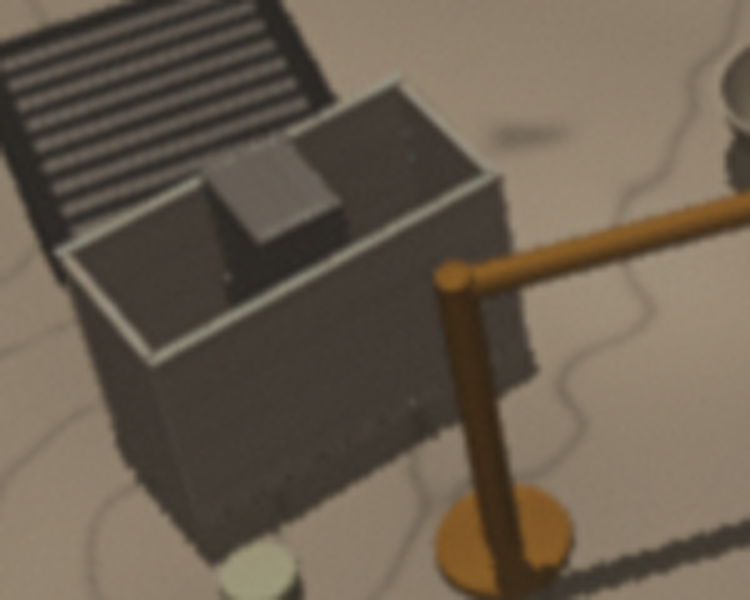

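The crops show the crown clearly. Its corners in the top crop are (343,257), (463,238), (490,408) and (370,430), at 7x with offset (380,225). In the scene crop they are (200,172), (287,137), (347,208) and (262,245), at 5x with offset (140,225). The crown sits near the middle of the caddy.

```bash
python3 - <<'E'
import numpy as np,cv2
from h import *
t=np.load("top0.npz"); s=np.load("scene0.npz")
def show(n,P):
    P=P[:,:2]; e=np.diff(np.r_[P,P[:1]],axis=0)
    print(n,P.mean(0).round(4),np.linalg.norm(e,axis=1).round(4),np.degrees(np.arctan2(e[:,1],e[:,0])).round(1))
T=lambda a:np.array(a)/7+[380,225]-.5
S=lambda a:np.array(a)/5+[140,225]-.5
show("crown top",plane(t,T([(343,257),(463,238),(490,408),(370,430)]),.125))
show("crown scn",plane(s,S([(200,172),(287,137),(347,208),(262,245)]),.125))
show("caddy top",plane(t,T([(110,243),(637,143),(692,398),(168,507)]),.112))
show("caddy scn",plane(s,S([(55,250),(398,78),(500,178),(153,363)]),.112))
u=np.r_[290:326,334:359,369:400]
def bar(c,box,horiz):
    hsv=cv2.cvtColor(c["pixels"],cv2.COLOR_RGB2HSV); m=cv2.inRange(hsv,(10,130,50),(28,255,255))
    x0,x1,y0,y1=box; U=[];V=[];H=[]
    for u in range(x0,x1):
        r=np.nonzero(m[y0:y1,u])[0]+y0
        if len(r): U.append(u);V.append((r.min()+r.max())/2);H.append(r.max()-r.min()+1)
    U,V,H=map(np.array,(U,V,H)); k=H<=np.median(H)+1
    f=np.polyfit(U[k],V[k],1); ex=U[H>np.median(H)+2]; return f,ex
for n,c,b in(("top",t,(290,400,180,215)),("scn",s,(255,370,240,285))):
    f,ex=bar(c,b,1); print(n,f,ex.tolist())
    a=ex[ex<ex.mean()].mean(); bb=ex[ex>ex.mean()].mean(); mid=(a+bb)/2
    P=plane(c,[(w,np.polyval(f,w)) for w in(a,bb,mid,b[0],b[1])],.165); print(P[:,:2].round(4).tolist(),"gap",np.linalg.norm(P[0]-P[1]),np.degrees(np.arctan2(*(P[3]-P[4])[[0,1]])))
from workcell import manip; print(manip.get_obs()["clock"])
E
```

```text
crown top [ 0.4531 -0.2391] [0.0384 0.0538 0.0384 0.0547] [ -82.3 -173.1   99.     6.9]
crown scn [ 0.4576 -0.2426] [0.0401 0.055  0.0388 0.056 ] [  92.1    7.   -86.6 -171.8]
caddy top [ 0.4566 -0.2375] [0.1715 0.0825 0.1703 0.0852] [ -80.5 -170.1  100.4   10.6]
caddy scn [ 0.4591 -0.2423] [0.169  0.0845 0.1673 0.0849] [  99.     9.5  -80.9 -169.4]
top [1.45149586e-01 1.47897740e+02] [327, 328, 329, 330, 331, 361, 362, 363, 364, 365]
[[0.6215, -0.0005], [0.6094, -0.073], [0.6155, -0.0367], [0.6355, 0.0828], [0.5962, -0.1519]] gap 0.0735439956701645 9.505568572009283
scn [-2.70149601e-01  3.44022421e+02] [292, 293, 294, 295, 296, 297, 298, 326, 327, 328, 329, 330, 331, 332, 333]
[[0.609, -0.0767], [0.6214, -0.0032], [0.6151, -0.0402], [0.5952, -0.1589], [0.6365, 0.0863]] gap 0.07453274603879054 -170.43934510041024
0.1
```

```bash
cat >> h.py <<'E'
from scipy.spatial.transform import Rotation as Rn
def now(ob):
    R=Rn.from_quat(ob["ee_rot"]).as_matrix()
    return np.array(ob["position"]),np.degrees(np.arctan2(R[1,1],R[0,1])),np.degrees(np.arccos(-R[2,2]))
def rows(ob,legs,jaw):
    """legs: (world xyz, tool-y yaw deg, n rows); prints rows in tool axes."""
    p,th,_=now(ob); p=p.copy(); out=[]
    for P,yaw,n in legs:
        for i in range(n):
            k=n-i; d=(np.array(P)-p)/k; dth=(yaw-th)/k; a=np.radians(th)
            X=np.array([-np.sin(a),np.cos(a),0]); Y=np.array([np.cos(a),np.sin(a),0])
            q=np.round(np.array([d@X,d@Y,-d[2]])/.4,3); sp=round(-dth/180,3)
            p=p+.4*(q[0]*X+q[1]*Y+q[2]*np.array([0,0,-1])); th-=sp*180
            out.append(f"{jaw} {q[0]:g} {q[1]:g} {q[2]:g} {sp:g}")
    for i in range(0,len(out),10): print("; ".join(out[i:i+10]))
E
python3 - <<'E'
from h import *
from workcell import manip
o=manip.get_obs(); print(now(o))
rows(o,[((.5,.25,.25),-3,8),((.455,-.241,.25),-80.5,9),((.455,-.241,.25),-80.5,3)],0)
E
```

```text
(array([0.23681866, 0.57805679, 0.24959837]), np.float64(67.72140095669032), np.float64(0.07356635330111001))
0 -0.115 -0.064 -0 0.049; 0 -0.123 -0.045 -0 0.049; 0 -0.129 -0.026 -0 0.049; 0 -0.131 -0.006 -0 0.049; 0 -0.131 0.015 -0 0.049; 0 -0.127 0.034 -0 0.049; 0 -0.12 0.053 -0.001 0.049; 0 -0.11 0.072 -0 0.05; 0 -0.137 -0.005 -0 0.048; 0 -0.136 0.015 -0 0.048
0 -0.132 0.036 -0 0.048; 0 -0.126 0.055 -0 0.048; 0 -0.116 0.073 -0 0.048; 0 -0.103 0.09 -0 0.048; 0 -0.089 0.104 -0 0.047; 0 -0.073 0.116 -0 0.048; 0 -0.054 0.126 -0 0.047; 0 0 0 -0 0; 0 0 0 -0 0; 0 0 0 -0 0
```

Request:
{"method": "arm_command", "body": {"series": "0 -0.115 -0.064 0 0.049; 0 -0.123 -0.045 0 0.049; 0 -0.129 -0.026 0 0.049; 0 -0.131 -0.006 0 0.049; 0 -0.131 0.015 0 0.049; 0 -0.127 0.034 0 0.049; 0 -0.12 0.053 0 0.049; 0 -0.11 0.072 0 0.05; 0 -0.137 -0.005 0 0.048; 0 -0.136 0.015 0 0.048", "newtons": 40}}

```text
clock: 1.35
position: [0.49, 0.1395, 0.2497]
ee_rot: [0.822, 0.569, -0.0, 0.0]
ft_force: [0.0, 0.6, 0.6]
grip_width: 1.003
grasp_force: 0.0
```

Request:
{"method": "arm_command", "body": {"series": "0 -0.132 0.036 0 0.048; 0 -0.126 0.055 0 0.048; 0 -0.116 0.073 0 0.048; 0 -0.103 0.09 0 0.048; 0 -0.089 0.104 0 0.047; 0 -0.073 0.116 0 0.048; 0 -0.054 0.126 0 0.047; 0 0 0 0 0; 0 0 0 0 0; 0 0 0 0 0"}}

```text
clock: 2.6
position: [0.4554, -0.2393, 0.2501]
ee_rot: [0.996, 0.085, -0.0, -0.0]
ft_force: [0.4, 0.5, 0.2]
grip_width: 0.999
grasp_force: 0.0
```

```bash
python3 - <<'E'
from h import *
from workcell import manip,viewer
c=viewer.camera("wrist"); np.savez("w1.npz",**c); cv2.imwrite("pics/w1.png",c["pixels"][:,:,::-1])
print(now(manip.get_obs()),proj(c,[(.455,-.241,.125)]),c["intrinsics"].round(1).tolist())
E
```

```text
(array([ 0.4553441 , -0.23936637,  0.25013047]), np.float64(-80.26870886212353), np.float64(0.033599182930262136)) [[323.01339861 244.03390057]] [[337.0, 0.0, 318.3], [0.0, 337.0, 243.5], [0.0, 0.0, 1.0]]
```

View pics/w1.png

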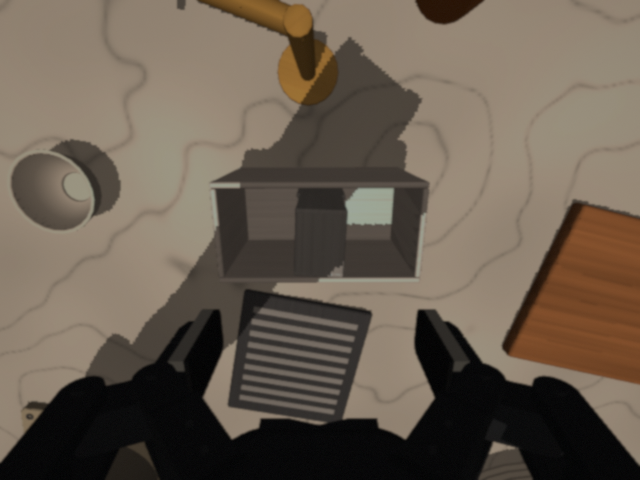

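The wrist view shows the crown at columns 295–347 and rows 208–277, centre about (321,242). It is square to the tool and within 1–2 mm of being under the TCP, so I'll go straight down.

Request:
{"method": "arm_command", "body": {"series": "0 0 0 0.08 0; 0 0 0 0.08 0; 0 0 0 0.06 0; 0 0 0 0.05 0; 0 0 0 0.03 0; 0 0 0 0.015 0; 0 0 0 0 0; 1 0 0 0 0; 1 0 0 0 0; 1 0 0 0 0", "newtons": 40}}

```text
clock: 3.9
position: [0.4554, -0.2408, 0.1249]
ee_rot: [0.997, 0.084, 0.001, 0.0]
ft_force: [-0.8, -0.5, 3.9]
grip_width: 0.457
grasp_force: 39.4
```

Request:
{"method": "arm_command", "body": {"series": "1 0 0 0 0; 1 0 0 0 0; 1 0 0 0 0; 1 0 0 0 0; 1 0 0 -0.02 0; 1 0 0 -0.02 0; 1 0 0 -0.02 0; 1 0 0 -0.02 0; 1 0 0 -0.02 0; 1 0 0 0 0"}}

```text
clock: 5.15
position: [0.4553, -0.2407, 0.1649]
ee_rot: [0.997, 0.084, 0.001, 0.0]
ft_force: [0.3, -0.7, -1.3]
grip_width: 0.455
grasp_force: 40.2
```

```bash
python3 - <<'E'
from h import *
from workcell import manip
o=manip.get_obs(); print(now(o))
rows(o,[((.455,-.241,.28),-80,5),((.471,.212,.28),-77,12),((.471,.212,.28),-77,3)],1)
E
```

```text
(array([ 0.45531511, -0.24072171,  0.16491505]), np.float64(-80.4116072409166), np.float64(0.0646198314751334))
1 -0 0 -0.058 -0; 1 -0 0 -0.057 -0.001; 1 -0 0 -0.058 -0; 1 -0 0 -0.057 -0.001; 1 -0.001 0.001 -0.058 -0; 1 0.02 -0.092 0 -0.001; 1 0.02 -0.092 0 -0.001; 1 0.02 -0.092 0 -0.001; 1 0.02 -0.092 0 -0.002; 1 0.021 -0.092 0 -0.001
1 0.021 -0.092 0 -0.002; 1 0.022 -0.092 0 -0.001; 1 0.022 -0.092 0 -0.002; 1 0.023 -0.092 0 -0.001; 1 0.023 -0.092 0 -0.002; 1 0.024 -0.092 0 -0.001; 1 0.024 -0.091 0 -0.002; 1 0 -0 0 0; 1 0 -0 0 0; 1 0 -0 0 0
```

Request:
{"method": "arm_command", "body": {"series": "1 0 0 -0.058 0; 1 0 0 -0.057 -0.001; 1 0 0 -0.058 0; 1 0 0 -0.057 -0.001; 1 0 0 -0.058 0; 1 0.02 -0.092 0 -0.001; 1 0.02 -0.092 0 -0.001; 1 0.02 -0.092 0 -0.001; 1 0.02 -0.092 0 -0.002; 1 0.021 -0.092 0 -0.001"}}

```text
clock: 6.4
position: [0.4615, -0.0511, 0.2793]
ee_rot: [0.995, 0.096, -0.0, -0.0]
ft_force: [-0.1, -0.7, -0.9]
grip_width: 0.455
grasp_force: 40.4
```

Request:
{"method": "arm_command", "body": {"series": "1 0.021 -0.092 0 -0.002; 1 0.022 -0.092 0 -0.001; 1 0.022 -0.092 0 -0.002; 1 0.023 -0.092 0 -0.001; 1 0.023 -0.092 0 -0.002; 1 0.024 -0.092 0 -0.001; 1 0.024 -0.091 0 -0.002; 1 0 0 0 0; 1 0 0 0 0; 1 0 0 0 0"}}

```text
clock: 7.65
position: [0.4712, 0.2113, 0.2795]
ee_rot: [0.994, 0.112, -0.0, 0.0]
ft_force: [-0.7, 0.1, -1.5]
grip_width: 0.454
grasp_force: 40.5
```

```bash
python3 - <<'E'
from h import *
from workcell import manip,viewer
o=manip.get_obs(); print(now(o),o["joint_pos"],o["clock"])
for n in("scene","top"):
    c=viewer.camera(n); np.savez(n+"2.npz",**c)
    p=proj(c,[(.471,.212,.22)])[0].astype(int); a=c["pixels"][max(p[1]-100,0):p[1]+100,max(p[0]-100,0):p[0]+100,::-1]
    cv2.imwrite(f"pics/{n}2.png",cv2.resize(a,None,fx=2.5,fy=2.5)); print(n,p)
a=[cv2.resize(cv2.imread(f"pics/{n}2.png"),(395,395)) for n in("scene","top")]
cv2.imwrite("pics/p2.png",np.hstack(a))
E
```

```text
(array([0.47122016, 0.21130079, 0.27948373]), np.float64(-77.09224204930612), np.float64(0.003775866533475757)) [-0.81689235  0.06835388  0.32432611  1.71711485 -0.0222256   1.35978399
 -1.83412812] 7.65
scene [376 165]
top [225 268]
```

View pics/p2.png

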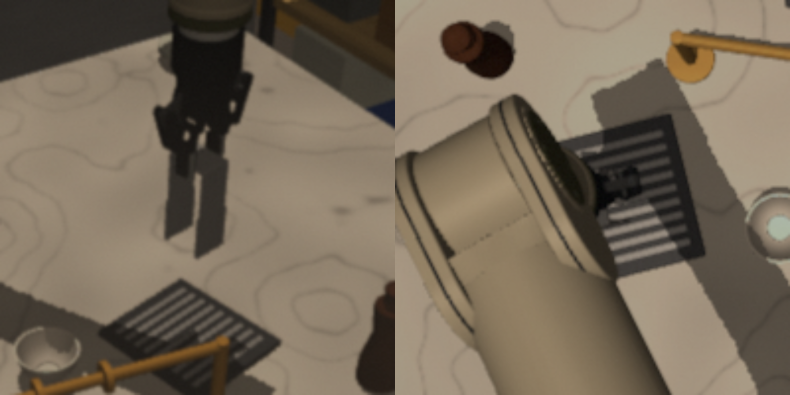

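The tongs hang straight down over the tray in both views, so I'll lower them.

Request:
{"method": "arm_command", "body": {"series": "1 0 0 0.06 0; 1 0 0 0.08 0; 1 0 0 0.08 0; 1 0 0 0.06 0; 1 0 0 0.04 0; 1 0 0 0.02 0; 1 0 0 0.015 0; 1 0 0 0.01 0; 1 0 0 0.005 0; 1 0 0 0 0"}}

```text
clock: 9.0
position: [0.4711, 0.2125, 0.1317]
ee_rot: [0.994, 0.113, 0.0, -0.0]
ft_force: [-0.3, 0.6, -0.3]
grip_width: 0.455
grasp_force: 40.5
```

Request:
{"method": "arm_command", "body": {"series": "1 0 0 0.003 0; 1 0 0 0.003 0; 1 0 0 0.001 0; 1 0 0 0 0; 0.9 0 0 0 0; 0.5 0 0 0 0; 0 0 0 0 0; 0 0 0 0 0; 0 0 0 0 0; 0 0 0 0 0"}}

```text
clock: 10.25
position: [0.471, 0.2124, 0.1286]
ee_rot: [0.994, 0.113, -0.0, -0.0]
ft_force: [0.1, -0.2, -0.1]
grip_width: 0.999
grasp_force: 0.0
```

Request:
{"method": "arm_command", "body": {"series": "0 0 0 0 0; 0 0 0 -0.03 0; 0 0 0 -0.06 0; 0 0 0 -0.09 0; 0 0 0 -0.09 -0.05; 0 0 0 0 -0.05; 0 0 0 0 -0.05; 0 0 0 0 -0.05; 0 0 0 0 -0.05; 0 0 0 0 -0.05"}}

```text
clock: 11.5
position: [0.4711, 0.2124, 0.2376]
ee_rot: [0.832, 0.554, 0.0, -0.0]
ft_force: [0.6, 0.5, -0.5]
grip_width: 1.0
grasp_force: 0.0
```

Request:
{"method": "arm_command", "body": {"series": "0 0 0 0 -0.05; 0 0 0 0 -0.05; 0 0 0 0 -0.05; 0 0 0 0 -0.05; 0 0 0 0 0; 0 0 0 0 0; 0 0 0 0 0; 0 0 0 0 0; 0 0 0 0 0; 0 0 0 0 0"}}

```text
clock: 12.75
position: [0.471, 0.2124, 0.2367]
ee_rot: [0.623, 0.783, 0.0, -0.0]
ft_force: [0.3, 0.8, 0.6]
grip_width: 1.002
grasp_force: 0.0
```

```bash
python3 - <<'E'
from h import *
from workcell import manip,viewer
c=viewer.camera("wrist"); np.savez("w3.npz",**c)
s=viewer.camera("scene"); np.savez("scene3.npz",**s)
a=s["pixels"][140:300,250:450,::-1]
cv2.imwrite("pics/w3.png",np.hstack([cv2.resize(c["pixels"][:,:,::-1],(500,375)),cv2.resize(a,(300,375))]))
print(now(manip.get_obs()),proj(c,[(.471,.2124,.13)]))
E
```

```text
(array([0.47101395, 0.21246921, 0.236694  ]), np.float64(13.001738509153174), np.float64(0.0038796720185953724)) [[316.38129637 251.89164203]]
```

View pics/w3.png

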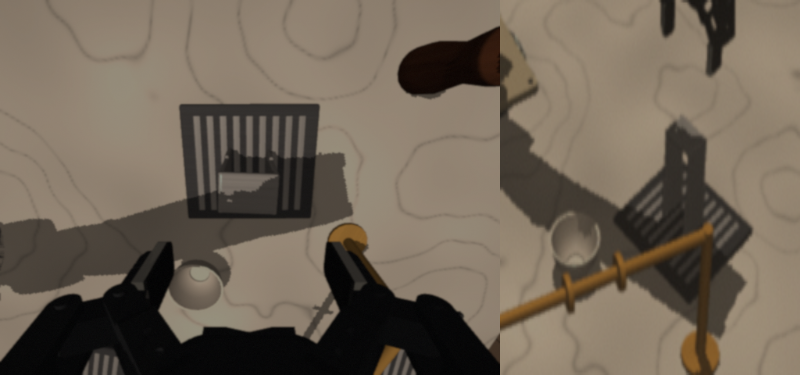

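The tongs stand upright on the tray. The crown in the wrist view is at about (319,248) in full-resolution pixels, against a predicted (316,252), so it is within 3 mm. I'll grasp across the blades.

Request:
{"method": "arm_command", "body": {"series": "0 0 0 0.07 0; 0 0 0 0.08 0; 0 0 0 0.07 0; 0 0 0 0.05 0; 0 0 0 0.03 0; 0 0 0 0.017 0; 0 0 0 0 0; 1 0 0 0 0; 1 0 0 0 0; 1 0 0 0 0", "newtons": 40}}

```text
clock: 14.1
position: [0.4712, 0.2126, 0.1107]
ee_rot: [0.622, 0.783, 0.0, 0.0]
ft_force: [-3.0, -1.1, 4.2]
grip_width: 0.651
grasp_force: 41.6
```

Request:
{"method": "arm_command", "body": {"series": "1 0 0 0 0; 1 0 0 0 0; 1 0 0 -0.02 0; 1 0 0 -0.04 0; 1 0 0 -0.07 0; 1 0 0 -0.08 0; 1 0 0 -0.08 0; 1 0 0 -0.08 0; 1 0 0 -0.06 0; 1 0 0 0 0"}}

```text
clock: 15.35
position: [0.4718, 0.2127, 0.2844]
ee_rot: [0.623, 0.783, 0.002, 0.001]
ft_force: [-0.6, 0.6, -1.2]
grip_width: 0.653
grasp_force: 42.4
```

```bash
python3 - <<'E'
from h import *
from workcell import manip
o=manip.get_obs(); print(now(o),o["grip_width"])
rows(o,[((.6153,-.0385,.30),-9.5,8),((.6153,-.0385,.30),-9.5,2)],1)
E
```

```text
(array([0.47180245, 0.21270648, 0.2844437 ]), np.float64(12.992327836323513), np.float64(0.24790702927546435)) 0.6528421034694154
1 -0.087 0.026 -0.005 0.016; 1 -0.085 0.03 -0.005 0.016; 1 -0.083 0.035 -0.005 0.015; 1 -0.082 0.038 -0.005 0.016; 1 -0.08 0.043 -0.005 0.015; 1 -0.078 0.046 -0.005 0.016; 1 -0.075 0.05 -0.004 0.015; 1 -0.072 0.054 -0.005 0.016; 1 -0 0 0 -0; 1 -0 0 0 -0
```

Request:
{"method": "arm_command", "body": {"series": "1 -0.087 0.026 -0.015 0.016; 1 -0.085 0.03 -0.015 0.016; 1 -0.083 0.035 -0.01 0.015; 1 -0.082 0.038 0 0.016; 1 -0.08 0.043 0 0.015; 1 -0.078 0.046 0 0.016; 1 -0.075 0.05 0 0.015; 1 -0.072 0.054 0 0.016; 1 0 0 0 0; 1 0 0 0 0"}}

```text
clock: 16.6
position: [0.6142, -0.038, 0.2971]
ee_rot: [0.763, 0.646, -0.0, -0.001]
ft_force: [-0.6, 0.7, -1.5]
grip_width: 0.657
grasp_force: 42.5
```

```bash
python3 - <<'E'
from h import *
from workcell import manip,viewer
o=manip.get_obs(); p,th,_=now(o); print(p,th)
ims=[]
for n in("scene","top","wrist"):
    c=viewer.camera(n); np.savez(n+"4.npz",**c)
    if n!="top": ims.append(c)
s,w=ims
a=s["pixels"][120:320,200:440,::-1]
cv2.imwrite("pics/p4.png",np.hstack([cv2.resize(a,(450,375)),cv2.resize(w["pixels"][::1,:,::-1],(350,263))[:263].copy() if 0 else cv2.resize(w["pixels"][:,:,::-1],(350,375))]))
E
```

```text
[ 0.61421643 -0.03803919  0.29707231] -9.463920752548596
```

View pics/p4.png

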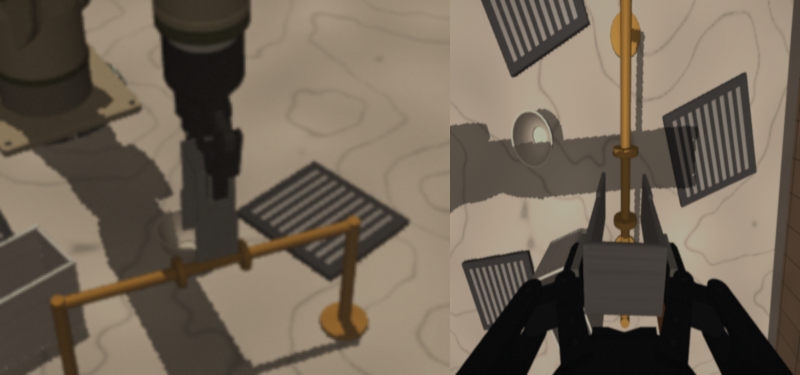

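```bash
python3 - <<'E'
from h import *
w=np.load("wrist4.npz"); p=np.array([.6142,-.038,.2971]); a=np.radians(-9.46)
Y=np.array([np.cos(a),np.sin(a),0]); X=np.array([-np.sin(a),np.cos(a),0])
zt=p[2]+.0193
print("pred crown edges along X +-20:",proj(w,[p*[1,1,0]+[0,0,zt]+s*.02*X for s in(1,-1)]).round(1))
im=w["pixels"]; g=cv2.cvtColor(im,cv2.COLOR_RGB2GRAY).astype(float); print("rows grad",[(r,int(g[r,270:300].mean())) for r in range(295,420,3)])
m=cv2.inRange(cv2.cvtColor(im,cv2.COLOR_RGB2HSV),(8,110,30),(28,255,255))
W=[(v,int(np.nonzero(m[v,290:350])[0].min()+290),int(np.nonzero(m[v,290:350])[0].max()+290)) for v in range(150,305,2) if m[v,290:350].any()]
print(W)
print("pred stops",proj(w,[np.array([.6153,-.0385,.165])+k*X for k in(.033,0,-.033)]).round(1))
E
```

```text
pred crown edges along X +-20: [[316.8 322.9]
 [316.9 411.6]]
rows grad [(295, 110), (298, 113), (301, 114), (304, 116), (307, 115), (310, 52), (313, 55), (316, 62), (319, 62), (322, 63), (325, 64), (328, 62), (331, 62), (334, 65), (337, 64), (340, 63), (343, 63), (346, 61), (349, 60), (352, 63), (355, 63), (358, 63), (361, 62), (364, 62), (367, 62), (370, 62), (373, 63), (376, 63), (379, 63), (382, 62), (385, 63), (388, 62), (391, 62), (394, 61), (397, 60), (400, 60), (403, 103), (406, 123), (409, 122), (412, 121), (415, 128), (418, 91)]
[(150, 312, 329), (152, 312, 329), (154, 312, 329), (156, 312, 329), (158, 312, 329), (160, 312, 329), (162, 312, 329), (164, 312, 329), (166, 312, 329), (168, 312, 329), (170, 312, 329), (172, 312, 329), (174, 312, 329), (176, 312, 329), (178, 312, 329), (180, 312, 329), (182, 312, 329), (184, 312, 330), (186, 306, 335), (188, 299, 341), (190, 298, 343), (192, 298, 343), (194, 298, 343), (196, 298, 343), (198, 299, 342), (200, 302, 339), (202, 311, 330), (204, 312, 329), (206, 312, 328), (208, 312, 328), (210, 312, 328), (212, 312, 328), (214, 312, 328), (216, 312, 328), (218, 312, 328), (220, 312, 328), (222, 312, 328), (224, 312, 328), (226, 312, 328), (228, 312, 328), (230, 312, 328), (232, 312, 328), (234, 312, 328), (236, 313, 328), (238, 313, 328), (240, 313, 328), (242, 313, 328), (244, 313, 327), (246, 313, 327), (248, 313, 327), (250, 313, 327), (252, 313, 327), (254, 313, 327), (256, 313, 327), (258, 313, 327), (260, 313, 327), (262, 313, 327), (264, 313, 327), (266, 313, 327), (268, 313, 327), (270, 313, 327), (272, 308, 332), (274, 304, 337), (276, 301, 339), (278, 301, 340), (280, 300, 341), (282, 300, 340), (284, 300, 340), (286, 301, 340), (288, 302, 339), (290, 304, 337), (292, 308, 332), (294, 312, 327), (296, 313, 327), (298, 313, 327), (300, 313, 327), (302, 309, 328), (304, 306, 332)]
pred stops [[319.2 201.9]
 [319.2 242.5]
 [319.1 280.1]]
```

The wrist view shows the bar (column 320) midway between the blades (crown columns 247–393). Along the bar, the crown and the stops' middle are both 3–4 mm past my estimate in the same direction, so they line up to about 1 mm. I'll lower them.

Request:
{"method": "arm_command", "body": {"series": "1 0 0 0.03 0; 1 0 0 0.05 0; 1 0 0 0.06 0; 1 0 0 0.06 0; 1 0 0 0.05 0; 1 0 0 0.035 0; 1 0 0 0.025 0; 1 0 0 0.015 0; 1 0 0 0.007 0; 1 0 0 0 0"}}

```text
clock: 18.0
position: [0.6147, -0.0385, 0.1653]
ee_rot: [0.763, 0.646, 0.0, 0.0]
ft_force: [0.7, -0.5, -1.0]
grip_width: 0.651
grasp_force: 42.5
```

Request:
{"method": "arm_command", "body": {"series": "1 0 0 0.004 0; 1 0 0 0.004 0; 1 0 0 0.003 0; 1 0 0 0.002 0; 1 0 0 0.002 0; 1 0 0 0 0; 1 0 0 0 0; 1 0 0 0 0; 1 0 0 0 0; 1 0 0 0 0"}}

```text
clock: 19.25
position: [0.6146, -0.0385, 0.1591]
ee_rot: [0.763, 0.646, 0.0, -0.0]
ft_force: [-0.1, -0.0, -0.4]
grip_width: 0.656
grasp_force: 42.5
```

Request:
{"method": "arm_command", "body": {"series": "1 0 0 0.002 0; 1 0 0 0 0; 1 0 0 0 0; 1 0 0 0 0; 1 0 0 0 0; 1 0 0 0 0; 1 0 0 0 0; 1 0 0 0 0; 1 0 0 0 0; 1 0 0 0 0"}}

```text
clock: 20.5
position: [0.6147, -0.0385, 0.1585]
ee_rot: [0.763, 0.646, 0.0, 0.0]
ft_force: [-2.7, 0.7, 5.9]
grip_width: 0.653
grasp_force: 42.9
```

```bash
python3 - <<'E'
from h import *
from workcell import viewer
s=viewer.camera("scene"); w=viewer.camera("wrist")
a=s["pixels"][170:320,230:410,::-1]
cv2.imwrite("pics/p5.png",np.hstack([cv2.resize(a,(450,375)),cv2.resize(w["pixels"][:,:,::-1],(350,375))]))
E
```

```text
(no output)
```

View pics/p5.png

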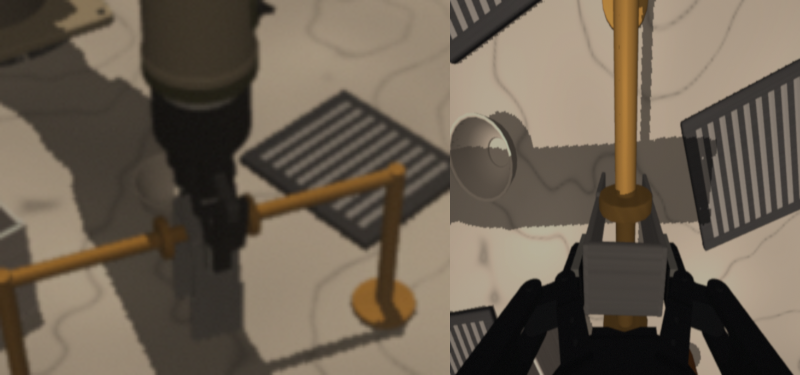

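The crown is resting on the bar between the stops, at about (160,238) and (250,212) in the scene crop. The reading of +5.9 N confirms contact, so I'll release and rise.

Request:
{"method": "arm_command", "body": {"series": "0.5 0 0 0 0; 0.2 0 0 0 0; 0 0 0 0 0; 0 0 0 0 0; 0 0 0 0 0; 0 0 0 0 0; 0 0 0 -0.03 0; 0 0 0 -0.06 0; 0 0 0 -0.1 0; 0 0 0 -0.1 0"}}

```text
clock: 21.85
position: [0.6145, -0.0386, 0.2764]
ee_rot: [0.763, 0.646, 0.0, 0.0]
ft_force: [0.4, 0.5, 0.3]
grip_width: 1.002
grasp_force: 0.0
```

Request:
{"method": "arm_command", "body": {"series": "0 0 0 -0.05 0; 0 0 0 0 0; 0 0 0 0 0; 0 0 0 0 0; 0 0 0 0 0; 0 0 0 0 0; 0 0 0 0 0; 0 0 0 0 0; 0 0 0 0 0; 0 0 0 0 0"}}

```text
clock: 23.1
position: [0.6146, -0.0386, 0.2943]
ee_rot: [0.763, 0.646, 0.0, -0.0]
ft_force: [-0.2, -0.2, -0.1]
grip_width: 0.996
grasp_force: 0.0
```

```bash
python3 - <<'E'
from h import *
from workcell import viewer
s=viewer.camera("scene"); w=viewer.camera("wrist")
a=s["pixels"][170:320,230:410,::-1]
cv2.imwrite("pics/p6.png",np.hstack([cv2.resize(a,(450,375)),cv2.resize(w["pixels"][:,:,::-1],(350,375))]))
E
```

```text
(no output)
```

View pics/p6.png

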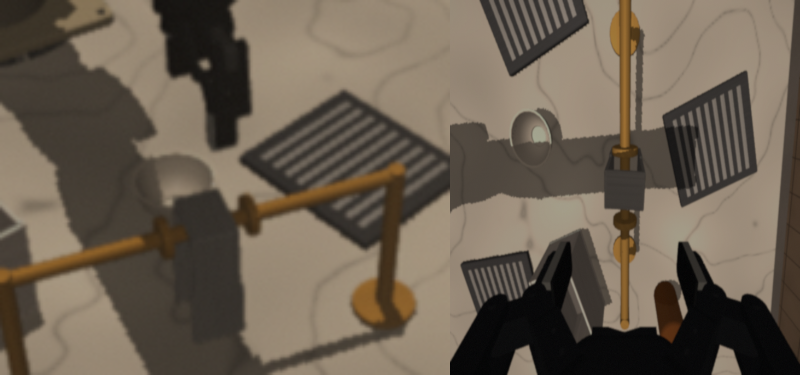

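The tongs hang astride the bar between the stops, with the crown at about (625,182) in the wrist half and the gripper clear. I'll let them settle and check for swinging.

Request:
{"method": "arm_command", "body": {"series": "0 0 0 0 0; 0 0 0 0 0; 0 0 0 0 0; 0 0 0 0 0; 0 0 0 0 0; 0 0 0 0 0; 0 0 0 0 0; 0 0 0 0 0; 0 0 0 0 0; 0 0 0 0 0"}}

```text
clock: 24.45
position: [0.6146, -0.0386, 0.2943]
ee_rot: [0.763, 0.646, 0.0, -0.0]
ft_force: [-0.2, 0.6, -0.6]
grip_width: 0.998
grasp_force: 0.0
```

```bash
python3 - <<'E'
from h import *
from workcell import viewer,manip
f=[viewer.camera("scene")["pixels"][230:310,295:335].astype(int) for _ in range(6)]
d=[np.abs(a-f[0]).mean().round(2) for a in f[1:]]; print(d,manip.get_obs()["clock"])
if max(d)<4: print(manip.hand_in())
E
```

```text
[np.float64(0.8), np.float64(0.79), np.float64(0.81), np.float64(0.8), np.float64(0.8)] 24.75
the job is handed in; nothing more can be done
None
```

The tongs stood released on the leftmost drip tray, then were hung astride the rail between its stops and were at rest when I handed the job in at about 25 s; no verdict came back.

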